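Make up the stamping set and the paper set

TASK

Make up the two counter sets in their foam-lined trays. The stamping set (the tray with the ink pad already in it) gets both rubber stamps, the one with the longer block in the longer nest and the one with the shorter block in the shorter nest; the paper set (the other tray) gets the stapler, the correction roller and the glue stick. Lay each thing fully home in the nest cut for it, right way up, the glue stick standing on its foot with the cap upward, and leave the mug and the tape dispenser where they stand.

Things in the scene. Friction and masses are not known exactly. Their poses are not given: they have to be found in the camera images.
- stamping_tray: Fixed grey plastic tray, 204 (x) by 156 mm (y), rim 19 mm high; origin: centre of its underside, z up. Dark foam, top 15 mm up; nest floors (pale) 5 mm up. Nests: a large one at x -48 mm holding the closed dark-blue ink pad (83 x 120 mm, fixed, top 20 mm up); long stamp's, 70 (x) by 37 mm (y), centre x +48, y +36 mm; short stamp's, 58 (x) by 37 mm (y), centre x +48, y -36 mm.
- paper_tray: Fixed grey plastic tray, 204 (x) by 156 mm (y), rim 19 mm high; origin: centre of its underside, z up. Dark foam, top 15 mm up; nest floors (pale) 5 mm up. Empty nests: stapler's, 158 (x) by 47 mm (y), centre x 0, y +45 mm; roller's, 112 (x) by 53 mm (y), centre x -30, y -28 mm, plus 34 mm wide finger notches 16 mm out of both long sides; glue stick's round well, 38 mm, centre x +71, y -28 mm.
- long_stamp: Rubber stamp standing on its wooden block, block 25 (x) by 58 (y) by 18 mm high; round black handle on its centre, 24 mm thick about 55 mm up, 70 mm high in all, 60 g: grip the handle. Origin: centre of its underside, z up. In its nest its y lies along the tray's x, either way round.
- short_stamp: Rubber stamp standing on its wooden block, block 25 (x) by 46 (y) by 18 mm high; round dark-red handle on its centre, 24 mm thick about 55 mm up, 70 mm high in all, 60 g: grip the handle. Origin: centre of its underside, z up. In its nest its y lies along the tray's x, either way round.
- stapler: Red desk stapler standing on its base, 144 mm long (x), 34 mm wide (y), 57 mm high, 0.29 kg, closed, rigid; upper arm 26 mm wide from 34 to 57 mm up: grip it across y at mid-length. Origin: centre of its underside, z up. In its nest its x lies along the tray's x, either way round.
- correction_roller: Blue drop-shaped correction-tape roller lying flat, 98 mm long (y, white tip at -y), 39 mm wide (x, widest near the middle), 16 mm thick, 30 g: grip across x at its middle. Origin: centre of its underside, z up. In its nest its y lies along the tray's x, either way round.
- glue_stick: Round glue stick standing upright on its foot, 26 mm across, 86 mm high, blue cap on top (cap fixed), 35 g. Origin at the centre of its foot, z up.
- white_mug: White mug, 81 mm across, 94 mm high, handle to its -y; a bystander that stays where it is. Origin at the centre of its underside's outline, handle included.
- tape_dispenser: Dark-grey weighted tape dispenser, 136 mm long (x), 35 mm wide, 77 mm high; a bystander that stays where it is. Origin at the centre of its underside.
Mind the look-alikes: they are no part of the job. What is shaped like the stapler but turquoise is not meant.

How it is judged:
By the outcome, as a careful person would: the job done as asked, in the order asked, and still so for the second after the job is handed in, with the robot touching nothing.
It also fails if it takes over 120 s, if anything falls off the work surface, if the arm or the gripper's body presses on something with over 40 N, if the wrist force passes 120 N, or if a joint passes its speed limit or range.

ROBOT

A 6-joint arm with a two-finger parallel gripper is mounted at the origin on the work surface; the furniture and walls round the work are solid. World frame = base frame: x ahead of the robot, y to its left, z up, the work surface at z = 0. Lengths are in m, angles in rad, forces in N, time in s.
With the tool pointing down it reaches from about 0.35 to 0.85 m from the base axis. Payload 8.1 kg.
Tool frame: the origin (TCP) lies on the centre line of the jaws, within the pads' length; the fingertips stand 17 mm ahead of it and the grasp point (between the pads) lies 2 mm behind it; z points along the fingers, y is the line along which they close (so a half turn about z gives the same grasp; the last joint's range is limited). The gripper opens to 93 mm and grips with 3 to 60 N. Pads are 15 mm wide; open, the fingers measure 128 mm over their backs; the gripper's body (75 mm by 188 mm) begins 65 mm behind the grasp point.
Start: joints at [-1.272, 0.13, 1.488, -0, 1.523, -0.085], TCP at [0.225, -0.556, 0.236] pointing down, gripper open.
Joint ranges: [-2.96, 2.96], [-0.89, 2.26], [0.02, 2.5], [-1.34, 4.48], [0, 2.73], [-2.66, 2.66]. Speed limits (rad/s): [2.39, 2.39, 2.79, 3.14, 3.14, 3.14].

INTERFACE

Orientations are given as a rotation vector (axis times angle).
In Python, from plant import status, eyes, robot gives the robot as it stands. The module is installed in compiled form; this text tells all that it offers.
- The arm moves only by the tool servo_tool, never from a script. Its argument "plan" is text: rows parted by semicolons, each of 4 numbers parted by spaces: the shift along the tool's x, y, z in m, then the turn about the tool's z in degrees. A call has 1 to 12 rows; each row is the pose to reach, as a shift and turn from the pose commanded when the call began, along the tool's axes at that moment; what a row does not reach only later rows make up. A row lasts 1/12 s, in which the tool goes at most 41.7 mm and 7.16 degrees, less where a joint would pass 70% of its speed; a pose out of reach is approached as far as the arm can. A call with a gripper value outside its range is refused whole. "grip" is the closure, from -1 (fully open) to 1 (shut), set as the call begins (left out, the last holds). The fingers move at their own pace and stop on an object; "grip_force" is the grip in N (left out, the last holds). Time passes only in rows, so rows that repeat a pose let the fingers close. It gives the time, the measured TCP pose, the force, the opening and the grip force at its end, in the units of the state.
- status.read_state(): the state, without advancing time (a new reading comes with each control period).
- eyes.read_camera(name): name is "scene" or "top" or "wrist"; returns a dict with "image" (384x512x3 uint8, blue, green, red), "fovy" (degrees; the focal length in pixels is half the picture's height over the tangent of half this angle, whatever the lens; pixels are square), "cx", "cy" (the principal point, pixels), "world_from_camera" (4x4, takes a point from camera to world coordinates); the wrist camera has in their place "hand_eye" (4x4, takes a point from camera to tool coordinates, whose origin is the TCP and whose axes are the flange's). Camera axes: x right, y down, z forward; pixel columns grow to the right and rows downward; lengths in m; the calibration is good to about 2 mm. A picture is of the moment at which its call begins: read the wrist's pose just before it. There is no depth.
- robot.close_job(): hands the job in; it is judged then, once.
The state is a dict: "t": time; "q": joint angles; "dq": joint speeds; "joint_torque": joint torques, N m; "tool_pos": TCP position; "orientation": TCP orientation; "force": force on the tool from outside, world axes, zero at the start; "wrist_torque": the same for the moment, N m; "opening": finger opening in m; "gripper_force": force on a finger pad.
Only numpy, scipy, OpenCV 4.12 (cv2) and the standard library are available. Lean on these libraries where they do the work, as an engineer would, in place of code of your own. Each camera call takes 0.05 s, during which the arm holds its last target. There are 200 camera calls.

## Working session

There is one attempt and no reset: what is moved stays moved. The work goes in short steps, Python scripts to look and compute and a tool call to move; the robot and the scene stay as the last step left them, time stands still between calls to the robot, and variables do not carry over. Pictures are saved under pics/ and viewed, at most 14 in all, crops included, and the job is handed in when it is done.

Besides the shell and the picture viewer there is one more tool, called after ">>>" in YAML: its name, and indented under it one key for each argument. servo_tool: Moves the arm, as the interface text tells. Its arguments: {"type":"object","properties":{"plan":{"type":"string"},"grip":{"type":"number"},"grip_force":{"type":"number"}},"required":["plan"]}

```bash
mkdir -p pics
cat > h.py <<'E'
import numpy as np, cv2, json
from scipy.spatial.transform import Rotation as R
from plant import status, eyes, robot
def grab(name,save=None):
    s=status.read_state(); c=eyes.read_camera(name); im=c["image"]
    if "hand_eye" in c:
        T=np.eye(4); T[:3,:3]=R.from_rotvec(s["orientation"]).as_matrix(); T[:3,3]=s["tool_pos"]
        M=T@np.array(c["hand_eye"])
    else: M=np.array(c["world_from_camera"])
    f=im.shape[0]/2/np.tan(np.radians(c["fovy"])/2)
    v=dict(im=im,M=M,f=f,cx=c["cx"],cy=c["cy"])
    if save: cv2.imwrite("pics/"+save+".png",im); np.savez("pics/"+save+".npz",**v)
    return v
def load(n): 
    d=np.load("pics/"+n+".npz"); return {k:d[k] for k in d}
def ray(v,p):
    p=np.atleast_2d(np.asarray(p,float))
    d=np.c_[(p[:,0]-v["cx"])/v["f"],(p[:,1]-v["cy"])/v["f"],np.ones(len(p))]@v["M"][:3,:3].T
    return v["M"][:3,3],d
def onz(v,p,z):
    o,d=ray(v,p); return o+d*((z-o[2])/d[:,2])[:,None]
def tri(v1,p1,v2,p2):
    o1,d1=ray(v1,p1);o2,d2=ray(v2,p2)
    A=np.c_[d1[0],-d2[0]]; t=np.linalg.lstsq(A,o2-o1,rcond=None)[0]
    a=o1+t[0]*d1[0];b=o2+t[1]*d2[0]; return (a+b)/2,np.linalg.norm(a-b)
def proj(v,P):
    P=np.atleast_2d(P); c=(P-v["M"][:3,3])@v["M"][:3,:3]
    return np.c_[c[:,0]/c[:,2]*v["f"]+v["cx"],c[:,1]/c[:,2]*v["f"]+v["cy"]]
E
python3 - <<'E'
from h import *
for n in ["scene","top","wrist"]:
    v=grab(n,n+"0"); print(n,v["f"],v["cx"],v["cy"],v["M"].round(3).tolist())
s=status.read_state(); print({k:np.round(s[k],3).tolist() for k in s})
E
```

```text
scene 474.4402453178109 249.36708736142293 192.79825015029678 [[-0.423, -0.6, 0.679, -0.496], [-0.906, 0.276, -0.32, 0.518], [0.005, -0.751, -0.66, 0.995], [0.0, 0.0, 0.0, 1.0]]
top 486.46849288298984 252.93849041653442 190.76330590439213 [[0.447, -0.841, 0.305, 0.004], [-0.894, -0.421, 0.149, -0.151], [0.003, -0.34, -0.941, 1.45], [0.0, 0.0, 0.0, 1.0]]
wrist 270.7057804017062 254.2210011620496 184.47540369891772 [[0.374, -0.897, -0.235, 0.29], [-0.927, -0.362, -0.093, -0.53], [-0.001, 0.253, -0.967, 0.384], [0.0, 0.0, 0.0, 1.0]]
{'t': 0.15, 'q': [-1.272, 0.131, 1.489, 0.0, 1.523, -0.085], 'dq': [-0.0, -0.002, -0.003, -0.0, 0.001, -0.001], 'joint_torque': [0.001, -56.048, -49.233, 0.077, 0.031, -0.0], 'tool_pos': [0.225, -0.556, 0.235], 'orientation': [-3.083, -0.599, 0.0], 'force': [0.123, -0.557, 0.85], 'wrist_torque': [0.021, -0.011, -0.061], 'gripper_force': 0.0, 'opening': 0.093}
```

Run:
```python
import cv2
for n in ["scene0","top0"]:
    im=cv2.imread(f"pics/{n}.png"); cv2.imwrite(f"pics/{n}b.png",cv2.resize(im,(800,600),interpolation=cv2.INTER_CUBIC))
```

```text
(no output)
```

View pics/top0b.png

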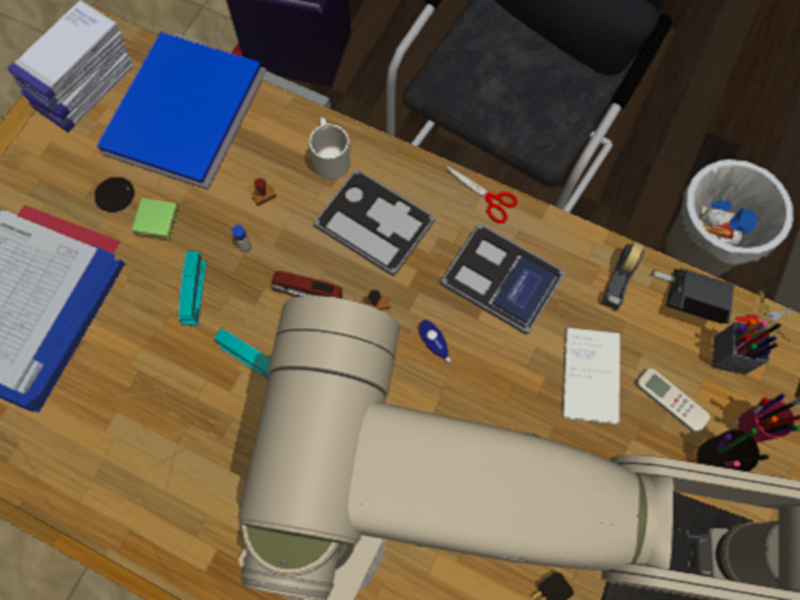

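View pics/scene0b.png

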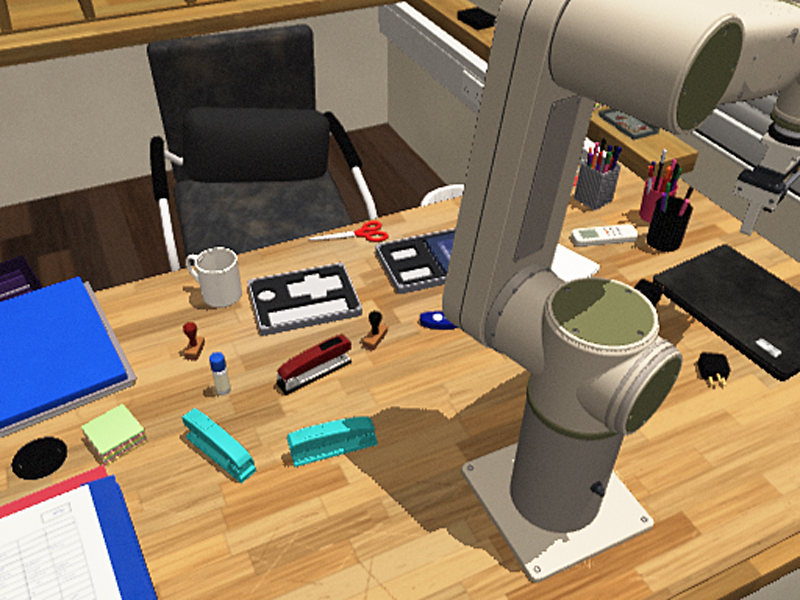

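The top picture (800x600 px) shows these parts:
- **Objects to place:** red stapler (307,285), black-handled stamp (378,299), dark-red-handled stamp (263,190), glue stick (241,238) and blue roller (434,340).
- **Trays:** paper tray (374,221) and stamping tray with the ink pad (503,278).
- **Leave alone:** mug (328,150) and tape dispenser (623,275).

Look-alikes:
- **Stapler:** two turquoise staplers at (191,288) and (240,350), which I reject; the red one is meant.
- **Stamps:** black (378,299) against red (263,190), to be told apart by block length.
- **Glue stick and roller:** one candidate each.

```bash
cat > seg.py <<'E'
from h import *
def comps(m,amin=15):
    n,l,st,c=cv2.connectedComponentsWithStats(m.astype(np.uint8),connectivity=4)
    return [(st[i,4],c[i],l==i) for i in range(1,n) if st[i,4]>=amin]
def masks(im):
    hsv=cv2.cvtColor(im,cv2.COLOR_BGR2HSV).astype(int); h,s,v=hsv[...,0],hsv[...,1],hsv[...,2]
    return dict(pale=(s<40)&(v>120), blue=(h>108)&(h<130)&(s>150)&(v>60), red=((h<6)|(h>174))&(s>130)&(v>40),
      dark=(v<55), navy=(h>100)&(h<130)&(s>60)&(v>30)&(v<130))
E
python3 - <<'E'
from seg import *
for n in ["top0","scene0"]:
    v=load(n); m=masks(v["im"]); print(n)
    for k in m:
        for a,c,mm in comps(m[k],25):
            P=onz(v,c,0.01)[0]
            if a<3000 and 0.2<P[0]<0.95 and -.4<P[1]<.5: print(k,a,c.round(1),P.round(3))
E
```

```text
top0
pale 37 [206.2  79.7] [0.761 0.402 0.01 ]
pale 69 [270.1  85.3] [0.839 0.197 0.01 ]
pale 157 [209.4  95.9] [0.71  0.362 0.01 ]
pale 97 [299.1 116.2] [0.776 0.058 0.01 ]
pale 73 [226.2 124.2] [0.64  0.262 0.01 ]
pale 529 [251.7 139.8] [0.627 0.16  0.01 ]
pale 573 [231.6 152. ] [0.559 0.199 0.01 ]
pale 158 [313.7 161.2] [ 0.649 -0.052  0.01 ]
pale 205 [302.4 178.8] [ 0.577 -0.045  0.01 ]
pale 34 [423.8 176.1] [ 0.759 -0.387  0.01 ]
pale 2013 [378.5 240.1] [ 0.499 -0.335  0.01 ]
pale 25 [276.2 213.8] [ 0.435 -0.021  0.01 ]
blue 47 [152.2 148. ] [0.456 0.436 0.01 ]
blue 154 [276.8 216.8] [ 0.427 -0.026  0.01 ]
red 30 [166.2 117.8] [0.572 0.451 0.01 ]
red 173 [319.  130.7] [ 0.756 -0.023  0.01 ]
red 252 [193.4 181.4] [0.414 0.26  0.01 ]
dark 663 [229.7 129.1] [0.63  0.243 0.01 ]
dark 251 [259.7 151. ] [0.603 0.119 0.01 ]
dark 858 [313.4 168.3] [ 0.625 -0.061  0.01 ]
dark 65 [398.1 168.8] [ 0.746 -0.304  0.01 ]
dark 60 [206.  183.3] [0.426 0.222 0.01 ]
dark 47 [239.1 189.8] [0.454 0.118 0.01 ]
dark 35 [389.4 193.7] [ 0.654 -0.31   0.01 ]
navy 868 [335.2 184.5] [ 0.606 -0.146  0.01 ]
n
[... 866 characters left out ...]
 0.425 0.01 ]
red 471 [200.  228.9] [0.434 0.236 0.01 ]
dark 32 [200.1 124.1] [0.949 0.043 0.01 ]
dark 100 [187.9 133. ] [0.912 0.104 0.01 ]
dark 30 [128.1 142.6] [0.944 0.318 0.01 ]
dark 103 [143.9 153.9] [0.855 0.285 0.01 ]
dark 35 [ 86.9 154.2] [0.935 0.464 0.01 ]
dark 591 [263.7 165.6] [ 0.623 -0.063  0.01 ]
dark 54 [101.6 172.7] [0.812 0.44  0.01 ]
dark 924 [190.9 186.7] [0.622 0.197 0.01 ]
dark 79 [239.6 205.4] [0.477 0.092 0.01 ]
dark 52 [211.1 219.4] [0.457 0.193 0.01 ]
dark 61 [197.2 234.8] [0.415 0.252 0.01 ]
dark 124 [195.6 243. ] [0.387 0.267 0.01 ]
navy 228 [281.5 158.6] [ 0.632 -0.135  0.01 ]
navy 85 [279.8 207.8] [ 0.416 -0.015  0.01 ]
navy 52 [139.3 234.1] [0.487 0.401 0.01 ]
```

>>> servo_tool:
  plan: "0.25 -0.28 -0.06 22;0.25 -0.28 -0.06 22;0.25 -0.28 -0.06 22;0.25 -0.28 -0.06 22;0.25 -0.28 -0.06 22;0.25 -0.28 -0.06 22;0.25 -0.28 -0.06 22;0.25 -0.28 -0.06 22;0.25 -0.28 -0.06 22;0.25 -0.28 -0.06 22;0.25 -0.28 -0.06 22;0.25 -0.28 -0.06 22"
  grip: -1

```text
t: 1.15
tool_pos: [0.3516, -0.2032, 0.2955]
orientation: [3.141, 0.002, -0.0]
force: [-0.1, -0.3, 0.3]
opening: 0.0933
gripper_force: 0.0
```

```bash
cat >> h.py <<'E'
def goto(x,y,z,yaw=None):
    "print tool-axes shift to TCP target; yaw = world angle (deg) of tool x"
    s=status.read_state(); Rm=R.from_rotvec(s["orientation"]).as_matrix()
    d=Rm.T@(np.array([x,y,z])-s["tool_pos"]); ph=np.degrees(np.arctan2(Rm[1,0],Rm[0,0]))
    t=0 if yaw is None else (ph-yaw+180)%360-180
    print("t",round(s["t"],2),"pos",np.round(s["tool_pos"],4),"yaw",round(ph,2),"tilt",Rm[:,2].round(3),"q6",round(s["q"][5],2),"-> shift",d.round(4),"turn",round(t,2))
E
python3 -c "
from h import *
goto(0.47,0.15,0.30,0)"
```

```text
t 1.15 pos [ 0.3516 -0.2032  0.2955] yaw 0.08 tilt [-0.    -0.001 -1.   ] q6 0.92 -> shift [ 0.1189 -0.353  -0.0047] turn 0.08
```

>>> servo_tool:
  plan: "0.12 -0.353 -0.005 0;0.12 -0.353 -0.005 0;0.12 -0.353 -0.005 0;0.12 -0.353 -0.005 0;0.12 -0.353 -0.005 0;0.12 -0.353 -0.005 0;0.12 -0.353 -0.005 0;0.12 -0.353 -0.005 0;0.12 -0.353 -0.005 0;0.12 -0.353 -0.005 0;0.12 -0.353 -0.005 0;0.12 -0.353 -0.005 0"

```text
t: 2.15
tool_pos: [0.472, 0.1482, 0.2997]
orientation: [3.14, -0.002, -0.003]
force: [0.4, 0.4, -0.9]
opening: 0.0929
gripper_force: 0.0
```

```bash
python3 -c "
from h import *
goto(0.47,0.15,0.30,0)
v=grab('wrist','w1'); cv2.imwrite('pics/w1b.png',cv2.resize(v['im'],(800,600),interpolation=cv2.INTER_CUBIC))"
```

```text
t 2.15 pos [0.472  0.1482 0.2997] yaw -0.09 tilt [-0.002 -0.001 -1.   ] q6 1.77 -> shift [-0.002  -0.0018 -0.0003] turn -0.09
```

View pics/w1b.png

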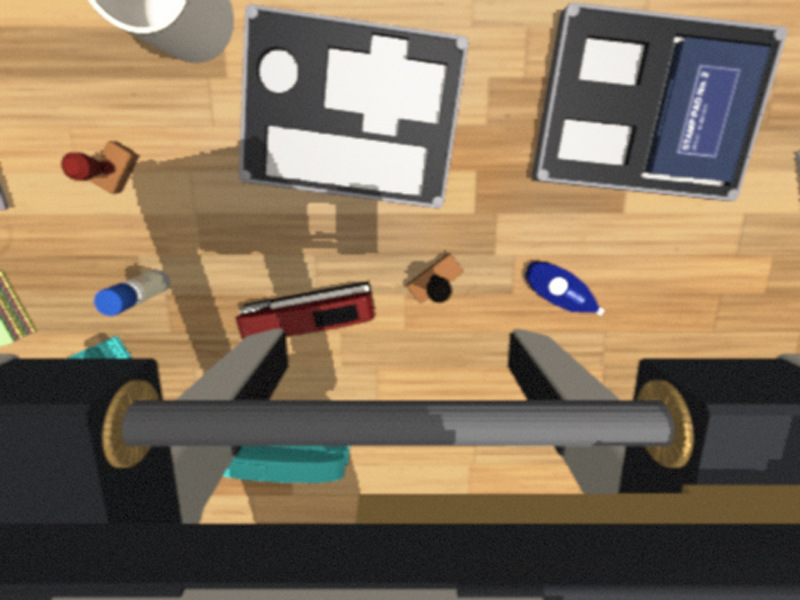

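The wrist view (800x600 px) shows, with nothing hidden:
- red stapler (305,310)
- black stamp (437,280) and red stamp (100,165)
- roller (560,287)
- glue stick (135,292)
- both trays, at (350,105) and (660,100)

The turquoise staplers are at (105,350) and (290,465). I'll take two side views for parallax.

>>> servo_tool:
  plan: "0 -0.12 0 0;0 -0.12 0 0;0 -0.12 0 0;0 -0.12 0 0;0 -0.12 0 0;0 -0.12 0 0;0 -0.12 0 0"

```text
t: 2.78
tool_pos: [0.4723, 0.2679, 0.3008]
orientation: [3.141, -0.004, 0.001]
force: [-0.1, -0.5, 0.5]
opening: 0.0929
gripper_force: 0.0
```

```bash
python3 -c "
from h import *
v=grab('wrist','w2'); goto(.47,.02,.3,0)"
```

```text
t 2.83 pos [0.4723 0.268  0.3009] yaw -0.16 tilt [ 0.001 -0.    -1.   ] q6 2.0 -> shift [-0.0016  0.248   0.001 ] turn -0.16
```

>>> servo_tool:
  plan: "0 0.25 0 0;0 0.25 0 0;0 0.25 0 0;0 0.25 0 0;0 0.25 0 0;0 0.25 0 0;0 0.25 0 0;0 0.25 0 0;0 0.25 0 0;0 0.25 0 0"

```text
t: 3.67
tool_pos: [0.4716, 0.0205, 0.3007]
orientation: [-3.141, -0.0, -0.0]
force: [0.4, 0.8, 0.4]
opening: 0.0929
gripper_force: 0.0
```

Run:
```python
from seg import *
v=grab('wrist','w3'); goto(.47,.02,.3,0)
W={n:load(n) for n in ["w1","w2","w3"]}
for n in W:
    v=W[n]; m=masks(v["im"]); print(n)
    for k in m:
        for a,c,mm in comps(m[k],60):
            P=onz(v,c,0.005)[0]
            if a<12000 and c[1]<225 and P[0]>.3: print(k,a,c.round(1),P.round(4))
cv2.imwrite('pics/w23.png',np.hstack([W['w2']['im'][:230,:400],W['w3']['im'][:230,112:]]))
```

```text
t 3.72 pos [0.4716 0.0209 0.3007] yaw 0.07 tilt [ 0.  0. -1.] q6 1.5 -> shift [-0.0017  0.0009  0.0007] turn 0.07
w1
pale 2243 [111.   13.9] [0.6824 0.3557 0.005 ]
pale 1264 [415.8  61.4] [ 0.618  -0.0969  0.005 ]
pale 961 [234.1  50.7] [0.6333 0.178  0.005 ]
pale 3499 [245.6  54.6] [0.6279 0.1608 0.005 ]
pale 1008 [390.2  39.3] [ 0.6484 -0.0543  0.005 ]
pale 557 [178.   45.4] [0.6407 0.2615 0.005 ]
pale 1128 [379.5  90.7] [ 0.5761 -0.0467  0.005 ]
pale 70 [440.5  85.3] [ 0.5839 -0.1403  0.005 ]
pale 3266 [220.9 102.5] [0.5589 0.2002 0.005 ]
pale 209 [435.8 114.2] [ 0.5405 -0.1403  0.005 ]
pale 99 [356.9 182.9] [ 0.4282 -0.0256  0.005 ]
pale 75 [ 87.7 185.4] [0.4247 0.4304 0.005 ]
pale 208 [205.7 189.2] [0.4177 0.2307 0.005 ]
blue 634 [357.8 183.4] [ 0.4273 -0.0273  0.005 ]
blue 346 [ 73.3 191.3] [0.4144 0.4565 0.005 ]
red 339 [ 52.9 106.3] [0.5536 0.4646 0.005 ]
red 1154 [194.6 201.9] [0.395 0.251 0.005]
dark 185 [467.9  25.4] [ 0.6668 -0.1662  0.005 ]
dark 145 [404.9  33.3] [ 0.6565 -0.0749  0.005 ]
dark 117 [429.1  46.1] [ 0.6391 -0.1136  0.005 ]
dark 71 [403.6  92.5] [ 0.5734 -0.
[... 2206 characters left out ...]
8 102.2] [0.5595 0.2009 0.005 ]
pale 100 [279.5 183. ] [ 0.4283 -0.022   0.005 ]
pale 95 [  4.7 186.3] [0.4227 0.4454 0.005 ]
pale 170 [134.9 189. ] [0.4178 0.2244 0.005 ]
blue 620 [282.  183.6] [ 0.4273 -0.0264  0.005 ]
red 1212 [113.3 202.6] [0.3934 0.2644 0.005 ]
dark 520 [477.1  25.5] [ 0.6676 -0.3073  0.005 ]
dark 148 [497.5  14.6] [ 0.6819 -0.3341  0.005 ]
dark 4115 [104.9  58.7] [0.6226 0.2469 0.005 ]
dark 137 [379.8  26.9] [ 0.6657 -0.1643  0.005 ]
dark 207 [195.2 184. ] [0.4265 0.121  0.005 ]
dark 256 [131.2 201.6] [0.3953 0.2332 0.005 ]
navy 3337 [367.5  68.2] [ 0.6092 -0.1521  0.005 ]
navy 698 [370.7  68.7] [ 0.6085 -0.1572  0.005 ]
navy 165 [269.6 179.5] [ 0.4345 -0.0051  0.005 ]
```

View pics/w23.png

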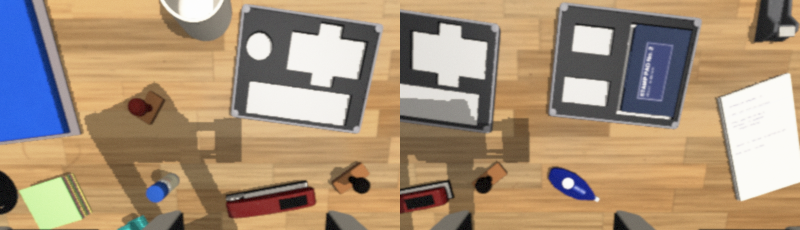

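Run:
```python
from seg import *
W={n:load(n) for n in ["w1","w2","w3","top0","scene0"]}
def near(m,c,r=25):
    L=comps(m,20); L=[x for x in L if np.hypot(*(x[1]-c))<r]; return max(L,key=lambda x:x[0])
# trays
nests=dict(stap=(np.array([.559,.2007]),'p',(0,45)),glue=(np.array([.6407,.2617]),'p',(71,-28)),roll=(np.array([.628,.161]),'p',(-30,-28)),
  long=(np.array([.576,-.0467]),'s',(48,36)),short=(np.array([.6484,-.0542]),'s',(48,-36)))
est={}
for k,(g,t,o) in nests.items():
    L=[]
    for n in W:
        v=W[n]; p=proj(v,np.r_[g,.005])[0]
        try: a,c,mm=near(masks(v["im"])["pale"],p,6)
        except ValueError: continue
        P=onz(v,c,.005)[0]; C=v["M"][:3,3]; P[:2]-=.5*.010*(P-C)[:2]/C[2]
        L.append(P[:2]); print(k,n,P[:2].round(4),a)
    est[k]=np.mean([l for l in L[:3]],0)
for t in 'ps':
    ks=[k for k in nests if nests[k][1]==t]
    A=np.array([nests[k][2] for k in ks])/1000; B=np.array([est[k] for k in ks])
    Ac=A-A.mean(0);Bc=B-B.mean(0); ang=np.arctan2((Ac[:,0]*Bc[:,1]-Ac[:,1]*Bc[:,0]).sum(),(Ac*Bc).sum())
    Rm=np.array([[np.cos(ang),-np.sin(ang)],[np.sin(ang),np.cos(ang)]]); T=B.mean(0)-Rm@A.mean(0)
    print("tray",t,np.degrees(ang).round(2),T.round(4),{k:((Rm@a+T).round(4).tolist(),((Rm@a+T-b)*1000).round(1).tolist()) for k,a,b in zip(ks,A,B)})
# handles / cap / roller triangulation over wrist pairs
pix=dict(black=dict(w1=(280.1,184.4),w2=(359.3,184),w3=(195.2,184),k='dark'),redst=dict(w1=(52.9,106.3),w2=(138.4,106.9),k='red'),
 cap=dict(w1=(73.3,191.3),w2=(156.7,191.8),k='blue'),dot=dict(w1=(356.9,182.9),w2=(429.1,182.9),w3=(279.5,183),k='pale'),roller=dict(w1=(357.8,183.4),w2=(429.5,183.8),w3=(282,183.6),k='blue'))
for k,d in pix.items():
    ns=[n for n in d if n!='k']
    for i in range(len(ns)-1):
        P,e=tri(W[ns[-1]],d[ns[-1]],W[ns[i]],d[ns[i]]); print(k,ns[-1],ns[i],P.round(4),round(e,4))
# zoom crops
c=[W['w1']['im'][y-32:y+32,max(0,x-42):max(0,x-42)+84] for x,y in [(280,180),(60,108),(205,195),(360,184)]]
c=[cv2.resize(i,(400,300),interpolation=cv2.INTER_CUBIC) for i in c]
cv2.imwrite('pics/crops.png',np.vstack([np.hstack(c[:2]),np.hstack(c[2:])]))
```

```text
stap w1 [0.5588 0.1997] 3266
stap w2 [0.5585 0.2019] 3282
stap w3 [0.5593 0.1989] 3093
stap top0 [0.5589 0.199 ] 573
stap scene0 [0.5566 0.2011] 455
glue w1 [0.6396 0.2603] 557
glue w2 [0.6395 0.2611] 562
glue w3 [0.6398 0.2598] 494
glue top0 [0.6404 0.2617] 73
glue scene0 [0.6401 0.2601] 51
roll w1 [0.6269 0.1607] 3499
roll w2 [0.627  0.1621] 3399
roll w3 [0.6269 0.1599] 3354
roll top0 [0.6272 0.1604] 529
roll scene0 [0.6264 0.1606] 358
long w1 [ 0.5757 -0.0446] 1128
long w2 [ 0.5757 -0.0447] 1047
long w3 [ 0.5756 -0.0447] 1175
long top0 [ 0.577  -0.0449] 205
long scene0 [ 0.576  -0.0458] 106
short w1 [ 0.6472 -0.0521] 1008
short w2 [ 0.6472 -0.052 ] 913
short w3 [ 0.6472 -0.0519] 1062
short top0 [ 0.6487 -0.052 ] 158
short scene0 [ 0.648  -0.0541] 78
tray p 82.58 [0.6031 0.1941] {'stap': ([0.5584, 0.1999], [-0.4, -0.3]), 'glue': ([0.64, 0.2609], [0.4, 0.5]), 'roll': ([0.627, 0.1607], [0.0, -0.2])}
tray s 84.12 [ 0.6065 -0.0961] {'long': ([0.5756, -0.0446], [-0.0, 0.0]), 'short': ([0.6473, -0.052], [0.0, -0.0])}
black w3 w1 [0.4397 0.1095 0.0565] 0.0005
black w3 w2 [0.4396 0.1098 0.0551] 0.0001
redst w2 w1 [0.5525 0.4319 0.0509] 0.0
cap w2 w1 [0.4338 0.4096 0.0727] 0.0005
dot w3 w1 [ 0.4314 -0.0208  0.0173] 0.0001
dot w3 w2 [ 0.4312 -0.0209  0.0166] 0.0001
roller w3 w1 [ 0.4282 -0.0259  0.0084] 0.0
roller w3 w2 [ 0.4284 -0.0257  0.0107] 0.0006
```

View pics/crops.png

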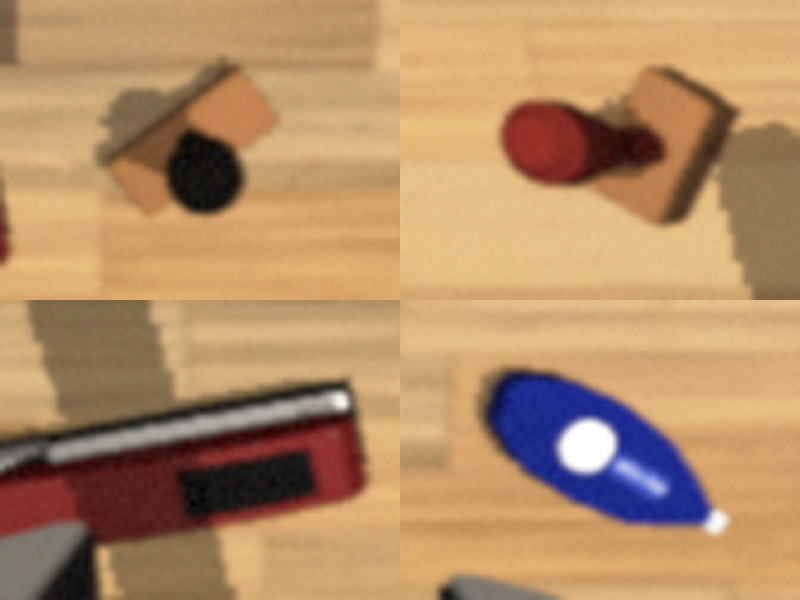

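Run:
```python
from seg import *
W={n:load(n) for n in ["w1","w2","w3","top0","scene0"]}
def rect(P):
    (c,s,a)=cv2.minAreaRect((P[:,:2]*1000).astype(np.float32)); b=cv2.boxPoints((c,s,a)); e=b[1]-b[0]; f=b[2]-b[1]
    l=e if np.hypot(*e)>np.hypot(*f) else f
    return np.round(c,1),np.round(sorted(s),1),round(float(np.degrees(np.arctan2(l[1],l[0]))%180),1)
k=400/84
b=np.array([(108,163),(238,67),(280,120),(150,215)])/k+(238,148)
r=np.array([(250,70),(330,107),(268,223),(188,188)])/k+(18,76)
for n,p in [("black",b),("red",r)]:
    P=onz(W["w1"],p,.018); print(n,(P*1000).round(1)[:,:2].tolist(),"c",P.mean(0).round(4),"edges",np.linalg.norm(np.diff(P[[0,1,2,3,0]],axis=0),axis=1).round(4),rect(P))
for n in ["w1","w2","w3"]:
    m=masks(W[n]["im"]); g=[x for x in comps(m["blue"]) if 500<x[0]<1000]
    for x in g:
        ys,xs=np.where(x[2]); print("roller",n,rect(onz(W[n],np.c_[xs,ys],.010)))
for n in ["w1","w2","w3","top0"]:
    m=masks(W[n]["im"])["red"]; x=[x for x in comps(m,150) if .33<onz(W[n],x[1],.05)[0][0]<.45 and .15<onz(W[n],x[1],.05)[0][1]<.35]
    for q in x:
        ys,xs=np.where(q[2]); print("stap",n,q[0],[rect(onz(W[n],np.c_[xs,ys],z)) for z in (.035,.055)])
# stapler metal
c=W['w2']['im'][160:225,215:330]; cv2.imwrite('pics/stap.png',cv2.resize(c,None,fx=6,fy=6,interpolation=cv2.INTER_CUBIC))
```

```text
black [[433.0, 137.6], [466.4, 93.8], [448.0, 78.9], [414.3, 122.9]] c [0.4404 0.1083 0.018 ] edges [0.0551 0.0237 0.0555 0.0238] (array([440.5, 108.2]), array([23.8, 55.7]), 127.5)
red [[575.9, 424.6], [564.7, 401.1], [528.7, 427.0], [539.7, 450.9]] c [0.5522 0.4259 0.018 ] edges [0.026  0.0443 0.0264 0.0447] (array([552.2, 426. ]), array([25.9, 49.3]), 144.3)
roller w1 (array([426.3, -29.1]), array([34.8, 89.6]), 58.3)
roller w2 (array([426.3, -30.6]), array([35.7, 88.2]), 67.2)
roller w3 (array([426.2, -28.7]), array([35.7, 86.7]), 55.6)
stap w1 1154 [(array([403. , 243.2]), array([ 31.4, 140. ]), 99.6), (array([409.8, 238.6]), array([ 29.9, 133.2]), 99.6)]
stap w2 1336 [(array([402.7, 242.2]), array([ 32.2, 141.2]), 100.3), (array([409.4, 243.5]), array([ 30.7, 134.4]), 100.3)]
stap w3 1212 [(array([403.1, 243.7]), array([ 29.9, 141.4]), 100.0), (array([409.8, 233. ]), array([ 28.5, 134.6]), 100.0)]
stap top0 252 [(array([410., 244.]), array([ 25.5, 136.8]), 101.8), (array([404.3, 238.4]), array([ 25.2, 134.9]), 101.8)]
```

View pics/stap.png

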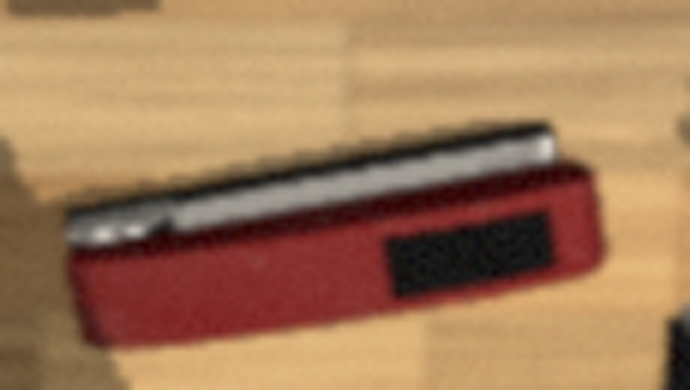

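Measurements agree:
- The black stamp's block measures about 55x24 mm, so it is the long one. The red stamp's block measures about 45x26 mm, so it is the short one.
- Handle height is about 55 mm and the roller's dot about 17 mm.
- The nests agree across five views to about 2 mm.

The crops confirm the red stapler (not turquoise) and the blue roller, with its tip at lower right.

I'll start with the long stamp.

>>> servo_tool:
  plan: "-0.032 -0.088 0.17 -45;-0.032 -0.088 0.17 -45;-0.032 -0.088 0.17 -45;-0.032 -0.088 0.17 -45;-0.032 -0.088 0.17 -45;-0.032 -0.088 0.17 -45;-0.032 -0.088 0.17 -45;-0.032 -0.088 0.17 -45;-0.032 -0.088 0.17 -45;-0.032 -0.088 0.17 -45"
  grip: -0.1
  grip_force: 20

```text
t: 4.55
tool_pos: [0.44, 0.1086, 0.1311]
orientation: [2.903, 1.201, 0.001]
force: [0.5, -0.6, 0.2]
opening: 0.0513
gripper_force: 0.0
```

Run:
```python
from h import *
goto(0.440,0.109,0.050,45)
v=load("w1"); t=onz(v,(384.1,198.4),.006)[0]; a=np.radians(239.6); print("tip",t.round(4),"centre",(t[:2]-.049*np.array([np.cos(a),np.sin(a)])).round(4))
```

```text
t 4.55 pos [0.44   0.1086 0.1311] yaw 44.96 tilt [ 0.001  0.    -1.   ] q6 0.91 -> shift [ 0.0003 -0.0003  0.0811] turn -0.04
tip [ 0.4009 -0.0746  0.006 ] centre [ 0.4257 -0.0323]
```

>>> servo_tool:
  plan: "0 0 0.03 0;0 0 0.055 0;0 0 0.075 0;0 0 0.081 0;0 0 0.081 0;0 0 0.081 0"

```text
t: 5.05
tool_pos: [0.4402, 0.108, 0.0505]
orientation: [2.903, 1.201, 0.001]
force: [1.1, -1.0, 0.0]
opening: 0.0513
gripper_force: 0.0
```

>>> servo_tool:
  plan: "0 0 0 0;0 0 0 0;0 0 0 0;0 0 0 0;0 0 0 0;0 0 0 0"
  grip: 1

```text
t: 5.55
tool_pos: [0.4401, 0.108, 0.0502]
orientation: [2.903, 1.202, 0.002]
force: [-0.9, 0.8, 3.0]
opening: 0.0236
gripper_force: 20.0
```

>>> servo_tool:
  plan: "0 0 -0.02 0;0 0 -0.05 0;0 0 -0.09 0;0 0 -0.09 0"

```text
t: 5.88
tool_pos: [0.4438, 0.1084, 0.1473]
orientation: [2.9, 1.201, 0.016]
force: [1.1, -0.1, 0.9]
opening: 0.0234
gripper_force: 20.0
```

```bash
python3 -c "
from h import *
goto(0.5756,-0.0446,0.14,1.7); print(status.read_state()['opening'])
v=grab('wrist','g1'); cv2.imwrite('pics/g1.png',v['im'])"
```

```text
t 5.88 pos [0.4438 0.1084 0.1473] yaw 44.99 tilt [ 0.01   0.001 -1.   ] q6 0.91 -> shift [-0.0151  0.2013  0.0084] turn 43.29
0.023361612215766138
```

>>> servo_tool:
  plan: "-0.012 0.204 0 43.3;-0.012 0.204 0 43.3;-0.012 0.204 0 43.3;-0.012 0.204 0 43.3;-0.012 0.204 0 43.3;-0.012 0.204 0 43.3;-0.012 0.204 0 43.3;-0.012 0.204 0 43.3;-0.012 0.204 0 43.3;-0.012 0.204 0 43.3"

```text
t: 6.77
tool_pos: [0.5747, -0.0438, 0.1394]
orientation: [-3.141, -0.053, 0.001]
force: [0.4, 1.2, 0.0]
opening: 0.0233
gripper_force: 20.0
```

```bash
python3 -c "
from h import *
goto(0.5756,-0.0446,0.056,1.7)
v=grab('wrist','g2'); cv2.imwrite('pics/g2c.png',cv2.resize(v['im'][40:360,80:430],None,fx=1.7,fy=1.7))"
```

```text
t 6.77 pos [ 0.5747 -0.0438  0.1394] yaw 1.94 tilt [-0.  0. -1.] q6 1.37 -> shift [0.0009 0.0008 0.0834] turn 0.24
```

View pics/g2c.png

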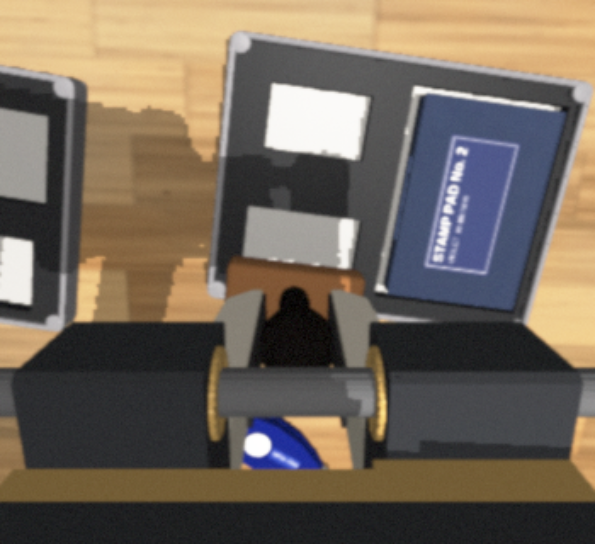

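The block hangs square with the long nest (edge at (228,258)-(362,270), nest edge (247,207)-(357,220)), so I'll lower it.

>>> servo_tool:
  plan: "0.001 0.001 0.03 0.2;0.001 0.001 0.05 0.2;0.001 0.001 0.065 0.2;0.001 0.001 0.075 0.2;0.001 0.001 0.08 0.2;0.001 0.001 0.084 0.2;0.001 0.001 0.084 0.2;0.001 0.001 0.084 0.2"

```text
t: 7.48
tool_pos: [0.5772, -0.0458, 0.0566]
orientation: [3.141, 0.042, 0.002]
force: [-0.3, -0.4, -1.9]
opening: 0.0235
gripper_force: 20.0
```

```bash
python3 -c "
from h import *
goto(0.5756,-0.0446,0.056,1.7); print(np.round(status.read_state()['force'],1))"
```

```text
t 7.48 pos [ 0.5772 -0.0458  0.0566] yaw 1.51 tilt [ 0.001 -0.    -1.   ] q6 1.38 -> shift [-0.0015 -0.0013  0.0006] turn -0.19
[-0.3 -0.4 -1.9]
```

>>> servo_tool:
  plan: "-0.001 -0.001 0.001 0;-0.001 -0.001 0.001 0;-0.001 -0.001 0.001 0"

```text
t: 7.73
tool_pos: [0.5758, -0.0449, 0.0553]
orientation: [3.141, 0.041, 0.002]
force: [0.4, -0.5, 0.6]
opening: 0.0237
gripper_force: 20.0
```

>>> servo_tool:
  plan: "0 0 0 0;0 0 0 0;0 0 0 0;0 0 0 0"
  grip: -0.1

```text
t: 8.07
tool_pos: [0.5755, -0.0449, 0.0547]
orientation: [3.141, 0.041, 0.0]
force: [0.1, 0.4, 0.1]
opening: 0.0457
gripper_force: 0.0
```

>>> servo_tool:
  plan: "0 0 -0.02 0;0 0 -0.05 0;0 0 -0.09 0;0 0 -0.12 0;0 0 -0.12 0"

```text
t: 8.48
tool_pos: [0.5796, -0.0456, 0.183]
orientation: [3.139, 0.041, 0.018]
force: [0.9, 0.4, 0.7]
opening: 0.0511
gripper_force: 0.0
```

```bash
python3 -c "
from h import *
v=grab('wrist','r1'); v=grab('top','t1'); goto(0.5523,0.429,0.17,60)
c=proj(v,[.6,-.09,.01])[0].astype(int); print(c)
a=v['im'][c[1]-45:c[1]+45,c[0]-60:c[0]+60]
b=load('r1')['im'][60:360,100:400]
cv2.imwrite('pics/r1c.png',np.hstack([cv2.resize(a,(480,360),interpolation=cv2.INTER_CUBIC),cv2.resize(b,(320,360))]))"
```

```text
t 8.58 pos [ 0.5768 -0.0452  0.1767] yaw 1.49 tilt [ 0.004 -0.001 -1.   ] q6 1.38 -> shift [-0.0122 -0.4746  0.0063] turn -58.51
[318 178]
```

View pics/r1c.png

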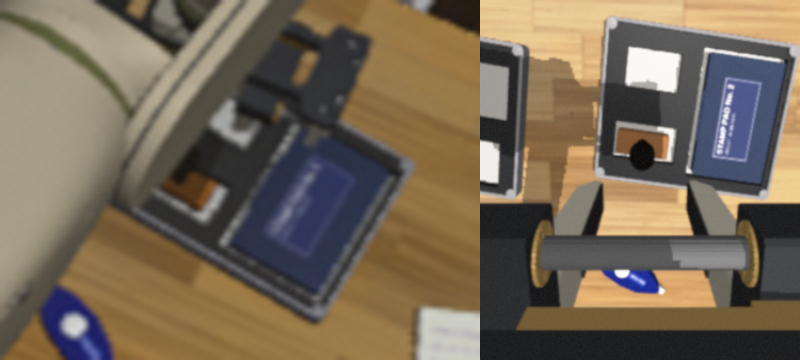

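The long stamp sits in its nest: the right picture shows its block at (640,140), with pale floor visible all round it. Next is the short stamp.

>>> servo_tool:
  plan: "-0.011 -0.474 0.02 -58.5;-0.011 -0.474 0.02 -58.5;-0.011 -0.474 0.02 -58.5;-0.011 -0.474 0.02 -58.5;-0.011 -0.474 0.02 -58.5;-0.011 -0.474 0.02 -58.5;-0.011 -0.474 0.02 -58.5;-0.011 -0.474 0.02 -58.5;-0.011 -0.474 0.02 -58.5;-0.011 -0.474 0.02 -58.5;-0.011 -0.474 0.02 -58.5;-0.011 -0.474 0.02 -58.5"

```text
t: 9.58
tool_pos: [0.5492, 0.4331, 0.1513]
orientation: [-2.717, -1.574, 0.005]
force: [0.4, -0.3, 0.3]
opening: 0.0513
gripper_force: 0.0
```

>>> servo_tool:
  plan: "0 0 0 0;0 0 0 0;0 0 0 0"

```text
t: 9.83
tool_pos: [0.5517, 0.4273, 0.1529]
orientation: [2.72, 1.57, -0.004]
force: [0.5, -0.1, 0.2]
opening: 0.051
gripper_force: 0.0
```

Run:
```python
from seg import *
goto(0.5523,0.429,0.051,60)
v=grab('wrist','w4'); W2=load('w2')
for a,c,m in comps(masks(v['im'])['red'],100): print(a,c.round(1),onz(v,c,.05)[0].round(4),[x.round(4) for x in tri(v,c,W2,(138.4,106.9))])
```

```text
t 9.83 pos [0.5517 0.4273 0.1529] yaw 59.97 tilt [-0.002 -0.002 -1.   ] q6 1.11 -> shift [ 0.0021 -0.0002  0.1018] turn -0.03
501 [253.2 188.2] [0.5512 0.4281 0.05  ] [array([0.5523, 0.4296, 0.0566]), np.float64(0.0002)]
```

Triangulated again, the handle is at (0.552, 0.429) and about 57 mm up, as expected. I'll lower and grip.

>>> servo_tool:
  plan: "0.002 0 0.03 0;0.002 0 0.06 0;0.002 0 0.085 0;0.002 0 0.1 0;0.002 0 0.102 0;0.002 0 0.102 0;0.002 0 0.102 0"

```text
t: 10.47
tool_pos: [0.5543, 0.4305, 0.0545]
orientation: [-2.721, -1.569, -0.004]
force: [0.0, 0.1, 1.0]
opening: 0.0512
gripper_force: 0.0
```

>>> servo_tool:
  plan: "0 0 0 0;0 0 0 0;0 0 0 0;0 0 0 0;0 0 0 0;0 0 0 0"
  grip: 1

```text
t: 10.97
tool_pos: [0.5534, 0.4308, 0.0533]
orientation: [-2.721, -1.571, -0.002]
force: [-1.5, 0.2, 2.6]
opening: 0.0238
gripper_force: 20.0
```

>>> servo_tool:
  plan: "0 0 -0.02 0;0 0 -0.05 0;0 0 -0.09 0;0 0 -0.12 0;0 0 -0.12 0;0 0 -0.12 0"

```text
t: 11.47
tool_pos: [0.5547, 0.4315, 0.1762]
orientation: [-2.72, -1.57, -0.009]
force: [0.1, -0.1, -0.8]
opening: 0.0236
gripper_force: 20.0
```

```bash
python3 -c "
from h import *
goto(0.6473,-0.052,0.17,-0.2)"
```

```text
t 11.47 pos [0.5547 0.4315 0.1762] yaw 59.99 tilt [ 0.005  0.003 -1.   ] q6 1.11 -> shift [-0.3724  0.322   0.0051] turn 60.19
```

>>> servo_tool:
  plan: "-0.372 0.322 0.005 60.2;-0.372 0.322 0.005 60.2;-0.372 0.322 0.005 60.2;-0.372 0.322 0.005 60.2;-0.372 0.322 0.005 60.2;-0.372 0.322 0.005 60.2;-0.372 0.322 0.005 60.2;-0.372 0.322 0.005 60.2;-0.372 0.322 0.005 60.2;-0.372 0.322 0.005 60.2;-0.372 0.322 0.005 60.2;-0.372 0.322 0.005 60.2"

```text
t: 12.47
tool_pos: [0.6447, -0.0557, 0.1651]
orientation: [3.142, -0.007, -0.006]
force: [-0.3, 0.7, -0.5]
opening: 0.0237
gripper_force: 20.0
```

>>> servo_tool:
  plan: "0 0 0 0;0 0 0 0;0 0 0 0;0 0 0 0"

```text
t: 12.8
tool_pos: [0.6452, -0.0513, 0.1664]
orientation: [-3.141, 0.004, 0.003]
force: [0.1, 0.7, -0.7]
opening: 0.0239
gripper_force: 20.0
```

```bash
python3 -c "
from h import *
goto(0.6473,-0.052,0.0585,-0.2)
v=grab('wrist','g3'); cv2.imwrite('pics/g3c.png',cv2.resize(v['im'][60:300,130:400],None,fx=1.7,fy=1.7))"
```

```text
t 12.8 pos [ 0.6452 -0.0513  0.1664] yaw -0.14 tilt [-0.002  0.001 -1.   ] q6 1.41 -> shift [0.0023 0.0008 0.1079] turn 0.06
```

View pics/g3c.png

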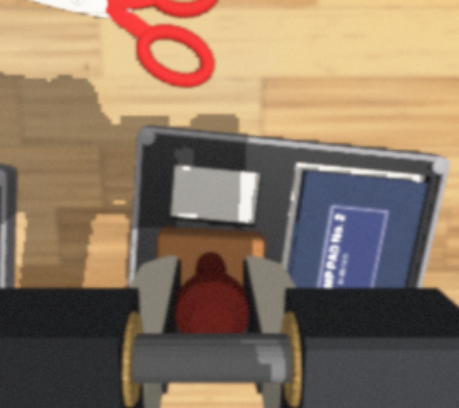

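The short stamp's block (160,228)-(263,236) is parallel to its nest (177,166)-(258,173). I'll lower it.

>>> servo_tool:
  plan: "0.002 0.001 0.03 0;0.002 0.001 0.06 0;0.002 0.001 0.08 0;0.002 0.001 0.095 0;0.002 0.001 0.103 0;0.002 0.001 0.107 0;0.002 0.001 0.108 0;0.002 0.001 0.108 0;0.002 0.001 0.108 0"

```text
t: 13.6
tool_pos: [0.6489, -0.0537, 0.0612]
orientation: [3.141, -0.005, 0.004]
force: [0.6, -0.7, 0.5]
opening: 0.0232
gripper_force: 20.0
```

```bash
python3 -c "
from h import *
goto(0.6473,-0.052,0.0585,-0.2); print(np.round(status.read_state()['force'],1))"
```

```text
t 13.6 pos [ 0.6489 -0.0537  0.0612] yaw -0.19 tilt [ 0.002 -0.    -1.   ] q6 1.41 -> shift [-0.0017 -0.0017  0.0027] turn 0.01
[ 0.6 -0.7  0.5]
```

>>> servo_tool:
  plan: "-0.001 -0.001 0.003 0;-0.001 -0.001 0.003 0;-0.001 -0.001 0.003 0;-0.001 -0.001 0.003 0"

```text
t: 13.93
tool_pos: [0.6481, -0.0527, 0.0581]
orientation: [3.142, -0.006, 0.004]
force: [2.3, 2.2, 5.4]
opening: 0.0238
gripper_force: 20.0
```

>>> servo_tool:
  plan: "0 0 0 0;0 0 0 0;0 0 0 0;0 0 0 0"
  grip: -0.1

```text
t: 14.27
tool_pos: [0.6464, -0.0529, 0.0561]
orientation: [-3.142, 0.006, 0.002]
force: [0.1, -0.7, -0.8]
opening: 0.0458
gripper_force: 0.0
```

>>> servo_tool:
  plan: "0 0 -0.02 0;0 0 -0.05 0;0 0 -0.09 0;0 0 -0.12 0;0 0 -0.14 0;0 0 -0.14 0"

```text
t: 14.77
tool_pos: [0.6498, -0.0533, 0.2034]
orientation: [3.14, -0.006, 0.014]
force: [1.1, -0.7, 0.8]
opening: 0.0504
gripper_force: 0.0
```

```bash
python3 -c "
from h import *
v=grab('wrist','r2'); goto(0.4065,0.241,0.18,100)
"
```

```text
t 14.82 pos [ 0.6487 -0.0532  0.2002] yaw -0.22 tilt [ 0.006 -0.001 -1.   ] q6 1.41 -> shift [-0.2434 -0.2933  0.0185] turn -100.22
```

>>> servo_tool:
  plan: "-0.241 -0.293 0.02 -84;-0.241 -0.293 0.02 -84;-0.241 -0.293 0.02 -84;-0.241 -0.293 0.02 -84;-0.241 -0.293 0.02 -84;-0.241 -0.293 0.02 -84;-0.241 -0.293 0.02 -84;-0.241 -0.293 0.02 -84;-0.241 -0.293 0.02 -84;-0.241 -0.293 0.02 -84;-0.241 -0.293 0.02 -84;-0.241 -0.293 0.02 -84"

```text
t: 15.82
tool_pos: [0.4051, 0.2416, 0.1745]
orientation: [-2.328, -2.108, 0.005]
force: [-0.0, 0.1, -0.3]
opening: 0.051
gripper_force: 0.0
```

>>> servo_tool:
  plan: "0 0 0 -16;0 0 0 -16;0 0 0 -16;0 0 0 -16;0 0 0 -16"

```text
t: 16.23
tool_pos: [0.4062, 0.2407, 0.1751]
orientation: [-2.025, -2.4, 0.004]
force: [-0.3, -0.2, 1.3]
opening: 0.0514
gripper_force: 0.0
```

Run:
```python
from seg import *
goto(0.4065,0.241,0.053,100)
v=grab('wrist','w5')
a=load('r2')['im'][60:300,100:400]; b=v['im'][60:300,100:400]
cv2.imwrite('pics/w5c.png',cv2.resize(np.hstack([a,b]),(800,320),interpolation=cv2.INTER_CUBIC))
```

```text
t 16.23 pos [0.4062 0.2407 0.1751] yaw 99.69 tilt [-0.002 -0.001 -1.   ] q6 0.26 -> shift [0.0004 0.0007 0.1221] turn -0.31
```

View pics/w5c.png

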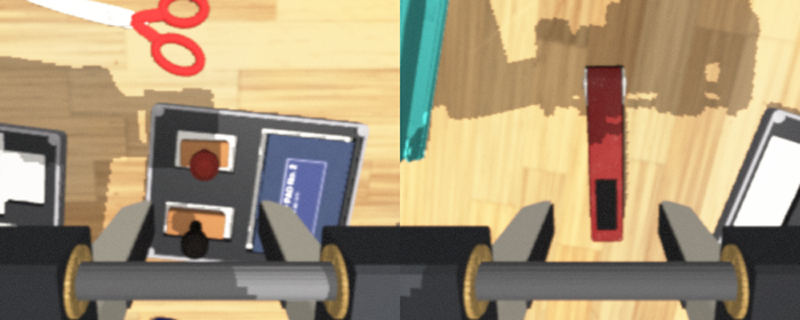

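Both stamps are home in the left view, at (203,155) and (200,225), with an even margin round each. The right view shows the red stapler centred between the fingers at (606,150).

Run:
```python
from h import *
v=load('w5'); 
for p in [(253,109),(256,240)]:
    print([onz(v,p,z)[0][:2].round(4).tolist() for z in (.03,.045,.057)])
w=load('w2')  # stap.png crop ends: origin (215,160), scale 6; upper-arm ends mid-top
E=[((70+85)/12+215,(255+340)/12+160),((590+600)/12+215,(180+270)/12+160)]
print(tri(v,(253,109),w,E[0]),tri(v,(256,240),w,E[1]))
```

```text
[[0.3925, 0.3141], [0.3926, 0.3139], [0.3928, 0.3138]]
[[0.421, 0.167], [0.4197, 0.1743], [0.4187, 0.1802]]
(array([0.3921534 , 0.31259705, 0.03374317]), np.float64(0.003063521384170933)) (array([0.4185306 , 0.17705579, 0.05268851]), np.float64(0.002114665714348901))
```

>>> servo_tool:
  plan: "0 0.001 0.03 -0.3;0 0.001 0.06 -0.3;0 0.001 0.09 -0.3;0 0.001 0.11 -0.3;0 0.001 0.118 -0.3;0 0.001 0.121 -0.3;0 0.001 0.121 -0.3;0 0.001 0.121 -0.3"

```text
t: 16.95
tool_pos: [0.4089, 0.2417, 0.057]
orientation: [2.017, 2.407, 0.003]
force: [-0.0, -0.5, 0.2]
opening: 0.0511
gripper_force: 0.0
```

>>> servo_tool:
  plan: "0 0 0.001 0;0 0 0.001 0;0 0 0.001 0;0 0 0.001 0;0 0 0.001 0;0 0 0.001 0;0 0 0.001 0"
  grip: 1
  grip_force: 40

```text
t: 17.53
tool_pos: [0.4081, 0.2414, 0.0551]
orientation: [2.018, 2.408, 0.0]
force: [-2.8, -0.4, 4.7]
opening: 0.0258
gripper_force: 40.0
```

>>> servo_tool:
  plan: "0 0 -0.02 0;0 0 -0.05 0;0 0 -0.08 0;0 0 -0.08 0;0 0 -0.08 0"

```text
t: 17.95
tool_pos: [0.4094, 0.2419, 0.1363]
orientation: [2.016, 2.407, 0.006]
force: [0.1, -0.7, -3.3]
opening: 0.0261
gripper_force: 40.0
```

Run:
```python
from seg import *
v=grab('wrist','g4'); goto(0.5584,0.1999,0.13,82.6); print(status.read_state()['opening'])
b=v['im'][60:360,100:400]
cv2.imwrite('pics/g4c.png',cv2.resize(b,(600,600),interpolation=cv2.INTER_CUBIC))
```

```text
t 18.0 pos [0.4081 0.2413 0.1344] yaw 100.09 tilt [ 0.001  0.    -1.   ] q6 0.25 -> shift [-0.0671  0.1408  0.0045] turn 17.49
0.02594912996633214
```

View pics/g4c.png

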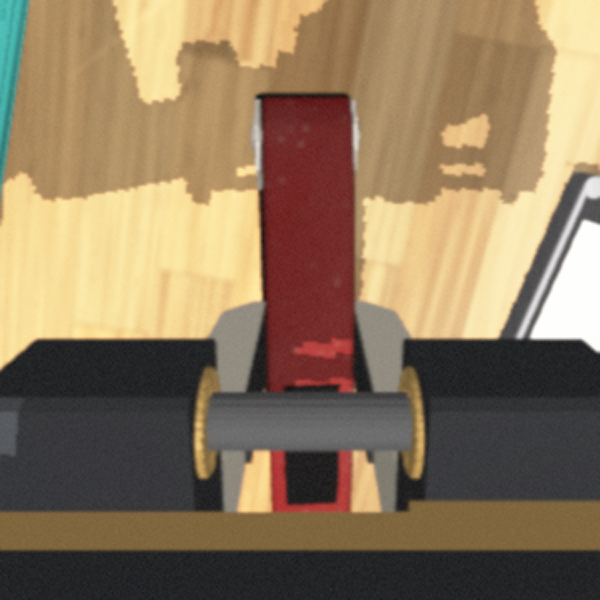

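The stapler is held square to the jaws (centre line near x=308 px, far end at y=95 px). I'll carry it to its nest.

>>> servo_tool:
  plan: "-0.068 0.141 0 17.5;-0.068 0.141 0 17.5;-0.068 0.141 0 17.5;-0.068 0.141 0 17.5;-0.068 0.141 0 17.5;-0.068 0.141 0 17.5;-0.068 0.141 0 17.5;-0.068 0.141 0 17.5"

```text
t: 18.67
tool_pos: [0.5569, 0.1992, 0.1331]
orientation: [-2.359, -2.073, 0.004]
force: [-0.6, -0.2, -3.2]
opening: 0.0261
gripper_force: 40.0
```

Run:
```python
from seg import *
goto(0.5584,0.1989,0.060,82.6)
```

```text
t 18.67 pos [0.5569 0.1992 0.1331] yaw 82.63 tilt [-0.003 -0.    -1.   ] q6 0.39 -> shift [-0.0001  0.0017  0.0731] turn 0.03
```

>>> servo_tool:
  plan: "0 0.001 0.03 0;0 0.001 0.05 0;0 0.001 0.06 0;0 0.001 0.066 0;0 0.001 0.07 0;0 0.001 0.073 0;0 0.001 0.073 0;0 0.001 0.073 0"

```text
t: 19.33
tool_pos: [0.5603, 0.1991, 0.0627]
orientation: [2.36, 2.073, 0.002]
force: [0.4, 0.6, -1.9]
opening: 0.0264
gripper_force: 40.0
```

Run:
```python
from seg import *
goto(0.5584,0.1989,0.060,82.6); print(np.round(status.read_state()['force'],1))
```

```text
t 19.33 pos [0.5603 0.1991 0.0627] yaw 82.59 tilt [ 0.001  0.    -1.   ] q6 0.38 -> shift [-0.0005 -0.0019  0.0027] turn -0.01
[ 0.4  0.6 -1.9]
```

>>> servo_tool:
  plan: "0 -0.001 0.001 0;0 -0.001 0.002 0;0 -0.001 0.003 0;0 -0.001 0.003 0"

```text
t: 19.67
tool_pos: [0.5593, 0.1991, 0.0601]
orientation: [2.36, 2.073, 0.002]
force: [-4.2, -1.1, 5.7]
opening: 0.0264
gripper_force: 40.0
```

>>> servo_tool:
  plan: "0 0 0 0;0 0 0 0;0 0 0 0;0 0 0 0"
  grip: -0.1

```text
t: 20.0
tool_pos: [0.5589, 0.1991, 0.0588]
orientation: [2.36, 2.073, 0.001]
force: [-0.3, -0.0, -0.1]
opening: 0.0476
gripper_force: 0.0
```

>>> servo_tool:
  plan: "0 0 -0.02 0;0 0 -0.05 0;0 0 -0.09 0;0 0 -0.12 0;0 0 -0.12 0;0 0 -0.12 0"

```text
t: 20.5
tool_pos: [0.5606, 0.1995, 0.1818]
orientation: [2.358, 2.071, 0.008]
force: [0.9, 0.5, -0.8]
opening: 0.051
gripper_force: 0.0
```

Run:
```python
from seg import *
goto(0.4257,-0.0323,0.12,59.6)
v=grab('wrist','r4')
```

```text
t 20.5 pos [0.5606 0.1995 0.1818] yaw 82.59 tilt [ 0.006  0.001 -1.   ] q6 0.39 -> shift [-0.2474 -0.1042  0.0607] turn 22.99
```

>>> servo_tool:
  plan: "-0.247 -0.103 0 23;-0.247 -0.103 0.02 23;-0.247 -0.103 0.06 23;-0.247 -0.103 0.06 23;-0.247 -0.103 0.06 23;-0.247 -0.103 0.06 23;-0.247 -0.103 0.06 23;-0.247 -0.103 0.06 23;-0.247 -0.103 0.06 23;-0.247 -0.103 0.06 23"
  grip: -0.3

```text
t: 21.38
tool_pos: [0.4243, -0.0323, 0.1178]
orientation: [-2.726, -1.559, 0.001]
force: [1.3, -1.0, 0.8]
opening: 0.0604
gripper_force: 0.0
```

Run:
```python
from seg import *
goto(0.4257,-0.0323,0.019,59.6)
v=grab('wrist','w6')
x=[x for x in comps(masks(v['im'])['blue'],300)]
for q in x: print(q[0],q[1].round(1),onz(v,q[1],.01)[0].round(4))
a=load('r4')['im'][60:330,100:400]; b=v['im'][60:330,100:400]
cv2.imwrite('pics/w6c.png',cv2.resize(np.hstack([a,b]),(800,360),interpolation=cv2.INTER_CUBIC))
```

```text
t 21.38 pos [ 0.4243 -0.0323  0.1178] yaw 59.55 tilt [-0.001  0.001 -1.   ] q6 0.33 -> shift [0.0007 0.0014 0.0988] turn -0.05
1981 [254.  179.4] [ 0.4284 -0.0251  0.01  ]
```

View pics/w6c.png

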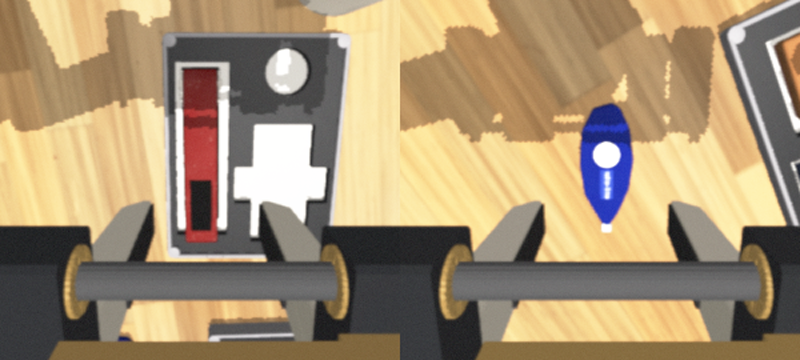

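The stapler lies in its nest, with a pale margin round it at (200,150) in the left view. The roller is centred between the fingers and aligned: tail (604,103), tip (605,232).

Run:
```python
from h import *
v=load('w6')
a=onz(v,(253.5,137),.008)[0];b=onz(v,(254,234),.008)[0]; print(a.round(4),b.round(4),np.linalg.norm(a-b).round(4),((a+b)/2).round(4))
```

```text
[0.4487 0.0103 0.008 ] [ 0.3986 -0.0757  0.008 ] 0.0995 [ 0.4237 -0.0327  0.008 ]
```

>>> servo_tool:
  plan: "0.001 0.001 0.03 0;0.001 0.001 0.05 0;0.001 0.001 0.06 0;0.001 0.001 0.06 0;0.001 0.001 0.06 0"

```text
t: 21.85
tool_pos: [0.426, -0.0316, 0.0586]
orientation: [-2.725, -1.562, 0.002]
force: [1.2, 0.7, 0.3]
opening: 0.0604
gripper_force: 0.0
```

Run:
```python
from h import *
goto(0.4257,-0.0323,0.0195,59.6)
```

```text
t 21.85 pos [ 0.426  -0.0316  0.0586] yaw 59.66 tilt [-0.001  0.    -1.   ] q6 0.34 -> shift [-0.0008  0.0001  0.0391] turn 0.06
```

>>> servo_tool:
  plan: "-0.001 0 0.015 0;-0.001 0 0.025 0;-0.001 0 0.032 0;-0.001 0 0.036 0;-0.001 0 0.038 0;-0.001 0 0.038 0;-0.001 0 0.038 0;-0.001 0 0.038 0"

```text
t: 22.52
tool_pos: [0.426, -0.0332, 0.0212]
orientation: [2.726, 1.561, 0.001]
force: [0.2, 0.3, -0.8]
opening: 0.0606
gripper_force: 0.0
```

>>> servo_tool:
  plan: "0 0 0 0;0 0 0 0;0 0 0 0;0 0 0 0;0 0 0 0;0 0 0 0"
  grip: 1
  grip_force: 15

```text
t: 23.02
tool_pos: [0.4256, -0.0331, 0.0208]
orientation: [2.726, 1.561, 0.0]
force: [-0.0, 0.5, 2.2]
opening: 0.0371
gripper_force: 14.9
```

>>> servo_tool:
  plan: "0 0 -0.02 0;0 0 -0.05 0;0 0 -0.09 0;0 0 -0.09 0;0 0 -0.09 0"

```text
t: 23.43
tool_pos: [0.4278, -0.0336, 0.1134]
orientation: [2.723, 1.559, 0.007]
force: [0.1, 0.6, -0.3]
opening: 0.0372
gripper_force: 14.9
```

Run:
```python
from seg import *
goto(0.627,0.1607,0.11,82.6); v=grab('wrist','g5')
b=v['im'][60:360,100:400]
cv2.imwrite('pics/g5c.png',cv2.resize(b,(500,500),interpolation=cv2.INTER_CUBIC))
```

```text
t 23.43 pos [ 0.4278 -0.0336  0.1134] yaw 59.59 tilt [ 0.006 -0.001 -1.   ] q6 0.33 -> shift [0.2684 0.0735 0.0043] turn -23.01
```

View pics/g5c.png

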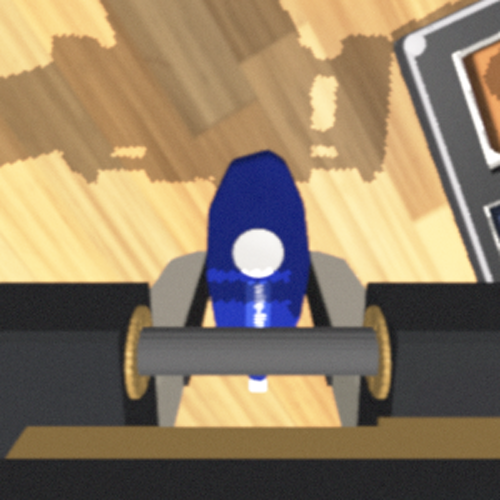

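>>> servo_tool:
  plan: "0.269 0.075 0 -23;0.269 0.075 0 -23;0.269 0.075 0 -23;0.269 0.075 0 -23;0.269 0.075 0 -23;0.269 0.075 0 -23;0.269 0.075 0 -23;0.269 0.075 0 -23;0.269 0.075 0 -23;0.269 0.075 0 -23"

```text
t: 24.32
tool_pos: [0.6248, 0.1604, 0.1082]
orientation: [-2.359, -2.072, 0.006]
force: [-0.1, 0.6, -0.1]
opening: 0.0371
gripper_force: 14.9
```

Run:
```python
from seg import *
goto(0.627,0.1607,0.040,82.6)
v=grab('wrist','g6'); cv2.imwrite('pics/g6c.png',cv2.resize(v['im'][60:360,100:400],(600,600),interpolation=cv2.INTER_CUBIC))
```

```text
t 24.32 pos [0.6248 0.1604 0.1082] yaw 82.61 tilt [-0.004 -0.001 -1.   ] q6 0.3 -> shift [0.0007 0.0024 0.0682] turn 0.01
```

View pics/g6c.png

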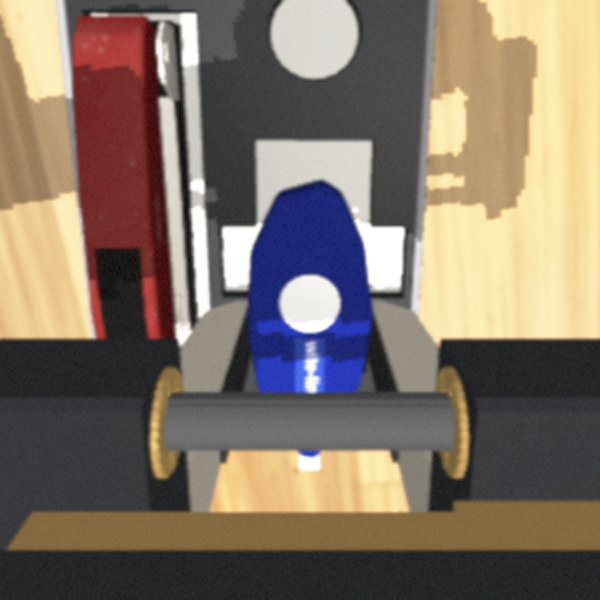

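The roller (x≈309 px) lines up with its nest (256–372 px). I'll lower it in two stages.

>>> servo_tool:
  plan: "0.001 0.001 0.025 0;0.001 0.001 0.045 0;0.001 0.001 0.06 0;0.001 0.001 0.062 0;0.001 0.001 0.062 0;0.001 0.001 0.062 0;0.001 0.001 0.062 0"

```text
t: 24.95
tool_pos: [0.6286, 0.1617, 0.0505]
orientation: [2.36, 2.072, 0.003]
force: [0.1, -0.1, -0.1]
opening: 0.0377
gripper_force: 14.9
```

```bash
python3 -c "
from seg import *
goto(0.627,0.1607,0.0262,82.6)"
```

```text
t 24.95 pos [0.6286 0.1617 0.0505] yaw 82.58 tilt [ 0.003  0.    -1.   ] q6 0.3 -> shift [-0.0013 -0.0015  0.0243] turn -0.02
```

>>> servo_tool:
  plan: "-0.001 -0.001 0.01 0;-0.001 -0.001 0.016 0;-0.001 -0.001 0.019 0;-0.001 -0.001 0.02 0;-0.001 -0.001 0.02 0;-0.001 -0.001 0.02 0"

```text
t: 25.45
tool_pos: [0.6264, 0.1609, 0.0285]
orientation: [-2.36, -2.073, 0.0]
force: [-0.0, 0.3, 0.0]
opening: 0.0374
gripper_force: 14.9
```

```bash
python3 -c "
from seg import *
goto(0.627,0.1607,0.0258,82.6); print(np.round(status.read_state()['force'],1))"
```

```text
t 25.45 pos [0.6264 0.1609 0.0285] yaw 82.59 tilt [-0. -0. -1.] q6 0.3 -> shift [-0.0001  0.0007  0.0027] turn -0.01
[-0.   0.3  0. ]
```

>>> servo_tool:
  plan: "0 0 0.001 0;0 0 0.002 0;0 0 0.0025 0;0 0 0.0025 0;0 0 0.0025 0"

```text
t: 25.87
tool_pos: [0.6264, 0.1609, 0.0262]
orientation: [-2.36, -2.073, -0.0]
force: [0.0, -0.8, 0.3]
opening: 0.0375
gripper_force: 14.9
```

>>> servo_tool:
  plan: "0 0 0 0;0 0 0 0;0 0 0 0;0 0 0 0"
  grip: 0.02

```text
t: 26.2
tool_pos: [0.6265, 0.1609, 0.0263]
orientation: [2.36, 2.073, 0.0]
force: [0.5, -1.1, -0.5]
opening: 0.0454
gripper_force: 0.0
```

>>> servo_tool:
  plan: "0 0 -0.01 0;0 0 -0.03 0;0 0 -0.06 0;0 0 -0.1 0;0 0 -0.13 0;0 0 -0.13 0;0 0 -0.13 0"

```text
t: 26.78
tool_pos: [0.6286, 0.1613, 0.1605]
orientation: [2.358, 2.071, 0.009]
force: [0.5, -0.8, -0.3]
opening: 0.0454
gripper_force: 0.0
```

```bash
python3 -c "
from seg import *
v=grab('wrist','r5'); goto(0.434,0.41,0.18,-7.4)
t=load('w1');u=load('w2')"
```

```text
t 26.83 pos [0.6271 0.161  0.1577] yaw 82.59 tilt [ 0.002  0.    -1.   ] q6 0.3 -> shift [ 0.222  -0.2235 -0.0227] turn 89.99
```

>>> servo_tool:
  plan: "0.222 -0.223 -0.02 62.6;0.222 -0.223 -0.02 62.6;0.222 -0.223 -0.02 62.6;0.222 -0.223 -0.02 62.6;0.222 -0.223 -0.02 62.6;0.222 -0.223 -0.02 62.6;0.222 -0.223 -0.02 62.6;0.222 -0.223 -0.02 62.6;0.222 -0.223 -0.02 62.6;0.222 -0.223 -0.02 62.6;0.222 -0.223 -0.02 62.6;0.222 -0.223 -0.02 62.6"
  grip: -0.1

```text
t: 27.83
tool_pos: [0.4339, 0.4087, 0.1748]
orientation: [3.092, 0.55, -0.003]
force: [1.0, -0.7, -0.2]
opening: 0.051
gripper_force: 0.0
```

Run:
```python
from seg import *
goto(0.434,0.410,0.055,20); v=grab('wrist','w7')
for a,c,m in comps(masks(v['im'])['blue'],200): print(a,c.round(1),onz(v,c,.08)[0].round(4),[x.round(4) for x in tri(v,c,load('w2'),(156.7,191.8))],[x.round(4) for x in tri(v,c,load('w1'),(73.3,191.3))])
a=load('r5')['im'][40:310,100:400]; b=v['im'][60:330,100:400]
cv2.imwrite('pics/w7c.png',cv2.resize(np.hstack([a,b]),(800,360),interpolation=cv2.INTER_CUBIC))
```

```text
t 27.83 pos [0.4339 0.4087 0.1748] yaw 20.18 tilt [-0.002 -0.002 -1.   ] q6 1.89 -> shift [ 0.0008 -0.0013  0.1198] turn 0.18
3304 [80.8 21.6] [0.519  0.5883 0.08  ] [array([0.5129, 0.3093, 0.4477]), np.float64(0.0899)] [array([0.49  , 0.3694, 0.273 ]), np.float64(0.1639)]
728 [501.9  79.4] [0.5984 0.246  0.08  ] [array([0.5081, 0.3584, 0.2464]), np.float64(0.0559)] [array([0.5094, 0.3312, 0.2113]), np.float64(0.0789)]
575 [254.6 189.4] [0.4357 0.409  0.08  ] [array([0.4344, 0.4085, 0.0755]), np.float64(0.0001)] [array([0.4343, 0.4084, 0.0743]), np.float64(0.0003)]
1004 [ 42.9 236.2] [0.3195 0.5873 0.08  ] [array([0.5557, 0.3241, 0.4216]), np.float64(0.098)] [array([0.4461, 0.4232, 0.1919]), np.float64(0.1594)]
225 [ 35.8 308.4] [0.2331 0.5811 0.08  ] [array([0.5213, 0.3641, 0.3414]), np.float64(0.1076)] [array([0.46  , 0.3949, 0.2337]), np.float64(0.1603)]
```

View pics/w7c.png

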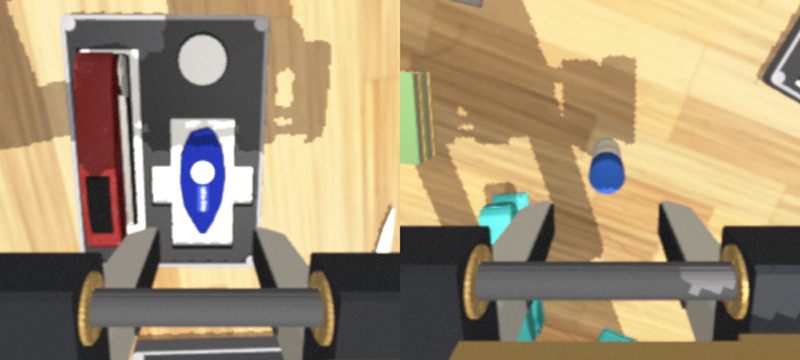

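The roller is home in its nest at (203,180) in the left view. The glue stick is centred between the fingers at (606,170). A turquoise stapler's end is near the left finger, so I'll check the clearance.

Run:
```python
from seg import *
v=load('w7')
hsv=cv2.cvtColor(v['im'],cv2.COLOR_BGR2HSV); m=(hsv[...,0]>80)&(hsv[...,0]<97)&(hsv[...,1]>120)
for a,c,q in comps(m,30):
    ys,xs=np.where(q)
    for z in (.02,.057):
        P=onz(v,np.c_[xs,ys],z)[:,:2]; d=np.hypot(*(P-(.434,.409)).T); i=d.argmin(); print(a,c.round(0),z,P[i].round(3),d[i].round(3))
```

```text
688 [176. 219.] 0.02 [0.377 0.464] 0.079
688 [176. 219.] 0.057 [0.392 0.46 ] 0.066
335 [199. 301.] 0.02 [0.276 0.418] 0.158
335 [199. 301.] 0.057 [0.304 0.42 ] 0.131
108 [259. 312.] 0.02 [0.268 0.348] 0.177
108 [259. 312.] 0.057 [0.297 0.358] 0.146
```

>>> servo_tool:
  plan: "0 0 0.03 0;0 0 0.06 0;0 0 0.09 0;0 0 0.11 0;0 0 0.119 0;0 0 0.119 0;0 0 0.119 0;0 0 0.119 0"

```text
t: 28.55
tool_pos: [0.4353, 0.4104, 0.0591]
orientation: [-3.093, -0.545, -0.004]
force: [1.1, -0.3, 0.5]
opening: 0.0506
gripper_force: 0.0
```

>>> servo_tool:
  plan: "0 0 0 0;0 0 0 0;0 0 0 0;0 0 0 0;0 0 0 0;0 0 0 0"
  grip: 1

```text
t: 29.05
tool_pos: [0.4341, 0.4101, 0.0576]
orientation: [-3.093, -0.545, -0.001]
force: [0.2, -0.3, 3.0]
opening: 0.0256
gripper_force: 15.0
```

>>> servo_tool:
  plan: "0 0 -0.02 0;0 0 -0.05 0;0 0 -0.09 0;0 0 -0.11 0;0 0 -0.11 0;0 0 -0.11 0"

```text
t: 29.55
tool_pos: [0.4348, 0.4105, 0.1689]
orientation: [-3.092, -0.545, -0.005]
force: [0.1, -0.9, -0.6]
opening: 0.0253
gripper_force: 15.0
```

```bash
python3 -c "
from seg import *
goto(0.64,0.2609,0.16,20); print(status.read_state()['opening'])"
```

```text
t 29.55 pos [0.4348 0.4105 0.1689] yaw 19.99 tilt [ 0.003  0.002 -1.   ] q6 1.89 -> shift [0.1416 0.2108 0.0092] turn -0.01
0.02532131639442309
```

>>> servo_tool:
  plan: "0.142 0.211 0 0;0.142 0.211 0 0;0.142 0.211 0 0;0.142 0.211 0 0;0.142 0.211 0 0;0.142 0.211 0 0;0.142 0.211 0 0;0.142 0.211 0 0;0.142 0.211 0 0;0.142 0.211 0 0"

```text
t: 30.38
tool_pos: [0.6379, 0.2608, 0.1655]
orientation: [-3.094, -0.547, 0.004]
force: [-0.9, 0.0, -1.0]
opening: 0.0254
gripper_force: 15.0
```

Run:
```python
from seg import *
goto(0.64,0.2609,0.0626,20); v=grab('wrist','g7')
cv2.imwrite('pics/g7c.png',cv2.resize(v['im'][60:360,100:400],(500,500),interpolation=cv2.INTER_CUBIC))
```

```text
t 30.38 pos [0.6379 0.2608 0.1655] yaw 20.05 tilt [-0.003 -0.    -1.   ] q6 1.53 -> shift [0.0023 0.0007 0.1029] turn 0.05
```

View pics/g7c.png

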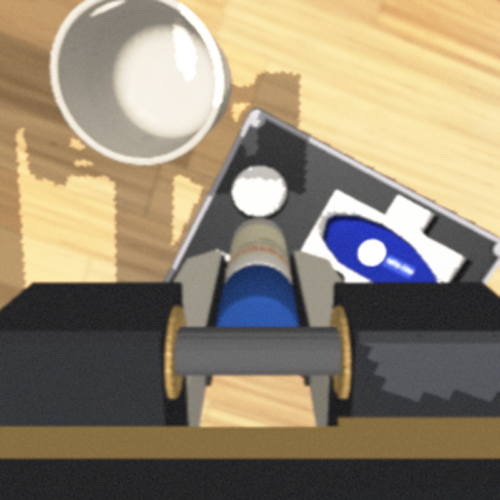

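The glue stick hangs upright, cap up, at (258,270), with the well ahead of it at (259,190) and the mug well clear at (140,80). I'll lower it, with one correction on the way.

>>> servo_tool:
  plan: "0.001 0.001 0.03 0;0.001 0.001 0.06 0;0.001 0.001 0.078 0;0.001 0.001 0.08 0;0.001 0.001 0.08 0;0.001 0.001 0.08 0;0.001 0.001 0.08 0"

```text
t: 31.02
tool_pos: [0.642, 0.2604, 0.0899]
orientation: [-3.093, -0.546, -0.006]
force: [0.7, 0.4, 0.1]
opening: 0.0254
gripper_force: 15.0
```

```bash
python3 -c "
from seg import *
goto(0.64,0.2609,0.0626,20)"
```

```text
t 31.02 pos [0.642  0.2604 0.0899] yaw 20.03 tilt [ 0.004  0.001 -1.   ] q6 1.53 -> shift [-0.0018 -0.0011  0.0273] turn 0.03
```

>>> servo_tool:
  plan: "-0.001 -0.001 0.01 0;-0.001 -0.001 0.018 0;-0.001 -0.001 0.022 0;-0.001 -0.001 0.023 0;-0.001 -0.001 0.023 0;-0.001 -0.001 0.023 0"

```text
t: 31.52
tool_pos: [0.6395, 0.26, 0.064]
orientation: [3.094, 0.545, -0.0]
force: [0.6, 0.6, -0.2]
opening: 0.0254
gripper_force: 15.0
```

```bash
python3 -c "
from seg import *
goto(0.64,0.2609,0.0626,20); print(np.round(status.read_state()['force'],1))"
```

```text
t 31.52 pos [0.6395 0.26   0.064 ] yaw 19.98 tilt [-0. -0. -1.] q6 1.53 -> shift [ 0.0008 -0.0007  0.0014] turn -0.02
[ 0.6  0.6 -0.2]
```

>>> servo_tool:
  plan: "0 0 0.001 0;0 0 0.002 0;0 0 0.002 0;0 0 0.002 0"

```text
t: 31.85
tool_pos: [0.6399, 0.2601, 0.0627]
orientation: [-3.094, -0.545, -0.001]
force: [0.3, -0.4, 2.2]
opening: 0.0255
gripper_force: 15.0
```

>>> servo_tool:
  plan: "0 0 0 0;0 0 0 0;0 0 0 0;0 0 0 0"
  grip: -0.1

```text
t: 32.18
tool_pos: [0.6393, 0.26, 0.0619]
orientation: [3.094, 0.545, -0.001]
force: [-0.1, -1.1, 0.1]
opening: 0.0474
gripper_force: 0.0
```

>>> servo_tool:
  plan: "0 0 -0.02 0;0 0 -0.05 0;0 0 -0.09 0;0 0 -0.13 0;0 0 -0.17 0;0 0 -0.2 0;-0.1 0.1 -0.2 0;-0.2 0.1 -0.2 0;-0.2 0.1 -0.2 0;-0.2 0.1 -0.2 0;-0.2 0.1 -0.2 0"

```text
t: 33.1
tool_pos: [0.4973, 0.1088, 0.2617]
orientation: [3.094, 0.546, -0.0]
force: [-0.6, -1.6, 1.0]
opening: 0.0512
gripper_force: 0.0
```

Run:
```python
from seg import *
goto(.5,.1,.25,20); v=grab('wrist','f1')
P=np.array([.6031,.1941,.02]);Q=np.array([.6065,-.0961,.02]); print(proj(v,[P,Q]).round())
cv2.imwrite('pics/f1b.png',cv2.resize(v['im'],(800,600),interpolation=cv2.INTER_CUBIC))
```

```text
t 33.1 pos [0.4973 0.1088 0.2617] yaw 20.01 tilt [-0. -0. -1.] q6 1.34 -> shift [-0.0005  0.0092  0.0117] turn 0.01
[[221.  69.]
 [415. 141.]]
```

View pics/f1b.png

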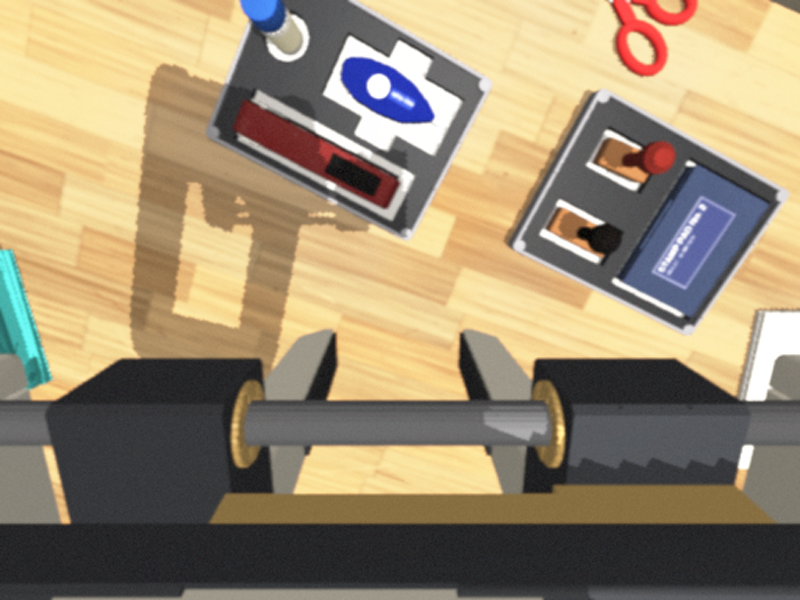

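All five items are home: glue stick (285,35), roller (385,88), stapler (315,155), and stamps (640,160) and (585,235). The arm is clear of everything, so I'll hand in.

```bash
python3 -c "
from plant import robot
print(robot.close_job())"
```

```text
the job is handed in; nothing more can be done
None
```

The job is handed in at about 33 s: both stamps, the stapler, the roller and the glue stick are in their nests in the last picture, and I moved neither the mug nor the tape dispenser (not re-measured), but I viewed 17 pictures, 3 over the limit of 14.

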